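# Shut and bolt the reagent chest

## Robot

A 6-joint arm with a two-finger parallel gripper is mounted at the origin on the work surface. World frame = base frame: x ahead of the robot, y to its left, z up, the work surface at z = 0. Lengths are in m, angles in rad, forces in N, time in s.
With the tool pointing down it reaches from about 0.375 to 0.975 m from the base axis. Payload 3.8 kg.
Tool frame: the origin (TCP) lies midway between the tips of the shut fingers; the grasp point (between the pads) lies 19 mm behind it (env.pinch_z is the distance from the TCP to the grasp point, in m); z points along the fingers, y is the line along which they close (so a half turn about z gives the same grasp; the last joint's range is limited). The gripper opens to 88 mm and grips with 3 to 60 N. Pads are 18 mm wide; open, the fingers measure 123 mm over their backs; the gripper's body (75 mm by 187 mm) begins 45 mm behind the grasp point.
Start: joints at [-1.237, 0.264, 1.604, -0, 1.274, -0.037], TCP at [0.245, -0.629, 0.239] pointing down, gripper open.
Joint ranges: [-2.63, 2.63], [-0.94, 2.18], [0.31, 2.57], [-1.31, 4.45], [0, 2.66], [-2.55, 2.55]. Speed limits (rad/s): [2.57, 2.57, 3.14, 3.14, 3.14, 3.14].

## Interface

Orientations are given as a unit quaternion [x, y, z, w].
In Python, from cell import env, imaging, job, finder gives the robot as it stands.
- The arm moves only by the shell command python3 -m pendant 'ROWS' [OPENING] [FORCE]. ROWS is JSON, one flat list of numbers, 4 for each row, row after row: the shift along the tool's x, y, z in mm, then the turn about the tool's z in degrees. In form: [tx, ty, tz, yaw, tx, ty, tz, yaw, ...]. A call has 1 to 12 rows; each row is the pose to reach, as a shift and turn from the pose commanded when the call began, along the tool's axes at that moment; what a row does not reach only later rows make up. A row lasts 1/12 s, in which the tool goes at most 41.7 mm and 7.16 degrees, less where a joint would pass 70% of its speed; a pose out of reach is approached as far as the arm can. A call with a gripper value outside its range is refused whole. OPENING is the opening, from -1 (shut) to 1 (fully open), set as the call begins (- or left out, the last holds). The fingers move at their own pace and stop on an object; FORCE is the grip in N (left out, the last holds). Time passes only in rows, so rows that repeat a pose let the fingers close. It gives the time, the measured TCP pose, the force, the opening and the grip force at its end, in the units of the state.
- env.get_obs(): the state, without advancing time (a new reading comes with each control period).
- imaging.camera(name): name is "scene" or "top" or "wrist"; returns the picture (420x560x3 uint8, red, green, blue); there is no depth.
- imaging.camera_params(name): a dict with "fovy" (degrees; the focal length in pixels is half the picture's height over the tangent of half this angle, whatever the lens; pixels are square), "cx", "cy" (the principal point, pixels), "dist" ([k1, k2, p1, p2, k3] as OpenCV has them; the pictures are not rectified), "T" (4x4, takes a point from camera to world coordinates). Camera axes: x right, y down, z forward; pixel columns grow to the right and rows downward; lengths in m; the calibration is good to about 2 mm. A picture is of the moment at which its call begins: read the wrist's pose just before it. camera_params takes no time and is no camera call; for the wrist camera it gives the pose at the moment of the call.
- job.job_done(): hands the job in; it is judged then, once.
Trained networks look in the newest picture that a camera, given by its name, has taken for a name from the list of things; names that differ only in an ending like _2 or _b are one class to them, and where a whole thing is asked for, a point or a joint stands for the part that bears it (a point fixed in the world has none). Each returns a list of dicts, best first, with "p" (0 to 1); they miss things now and then, are a little off and sometimes report something else, mostly with a low value. They report only what shows in the picture. A call takes as long as a camera call. They do not tell look-alikes from the thing itself.
- finder.search_frame(camera, thing): "uv" ([column, row] in pixels, amid what is visible of it).
- finder.outline_of(camera, thing): "region" (420x560 bool, what is visible of it) and "uv" ([column, row] in pixels, amid what is visible of it).
- finder.spot_point(camera, thing): "uv" ([column, row] in pixels: a listed point, or the origin of a listed thing).
The state is a dict: "time_s": time; "joint_positions": joint angles; "joint_velocities": joint speeds; "effort": joint torques, N m; "eef_pos": TCP position; "tcp_rot": TCP orientation; "force": force on the tool from outside, world axes, zero at the start; "wrist_torque": the same for the moment, N m; "grip_width": opening from 0.0 (shut) to 1.0 (fully open); "gripper_force": force on a finger pad.
Only numpy, scipy, OpenCV 4.12 (cv2) and the standard library are available. Lean on these libraries where they do the work, as an engineer would, in place of code of your own. Each camera call takes 0.05 s, during which the arm holds its last target. There are 200 camera calls.

## Task

Close the lid of the cream reagent chest on the bench first, then slide its steel barrel bolt fully home through the keeper on the lid, so that the chest is locked. The chest is full of glass: handle it gently, pressing, pushing or pinching the chest, lid or bolt with less than 40 N, and leave the amber bottle, the white jar and the beaker standing where they are.

Things in the scene. Friction and masses are not known exactly. Their poses are not given: they have to be found in the camera images.
- chest: Cream sheet-metal reagent chest, 240 (own x) x 400 (own y) mm, top 110 mm above the bench, fixed at a varying place and yaw. Origin: centre of its underside; z up. From y = -200 to -42 mm it is a solid closed deck carrying the barrel bolt, lying along y at x = 0; from y = -42 to +200 mm it is a bay with a hinged lid.
- lid (a joint): Opening angle of the lid (rad): 0 shut, up to 1.3; starts 0.7 to 1.0. The lid is a 240 x 231 x 12 mm plate, 0.5 kg; its free edge, next to the bolt, rises as it opens. The stiff hinge holds it beyond about 0.6 rad; pushed lower with a few newtons it sinks shut slowly by itself. Shut, its top is flush with the deck (110 mm above the bench).
- lid_hinge (a point): Middle of the lid's hinge line, which runs along the chest's x; at y = +193 mm in the chest's frame, 104 mm above the bench. Axes turn with the lid: its plate reaches along own -y, its outer (upper) face is 6 mm along own +z.
- lid_edge (a point): Middle of the lid's free edge at its upper face, 233 mm from the hinge line; moves with the lid (same axes as lid_hinge).
- keeper (a point): Centre of the opening of the keeper, a dark steel arch on the lid's upper face at its free edge: 44 mm wide, 18 mm long in y, 34 mm high above the lid, opening 24 mm wide; it takes the 14 mm rod when the lid is shut. Moves with the lid (same axes as lid_hinge).
- bolt (a joint): Travel of the barrel bolt (m) along the chest's +y, towards the lid: 0 fully drawn, 0.055 fully home at its end stop; starts 0 to 0.010. The tip reaches the keeper's near face at 0.021 and the far face at 0.039. It slides with about 2 N of friction and stays where it is left.
- bolt_knob (a point): Centre of the flat top of the bolt's upright handle pin: a plain steel pin, 16 mm in diameter, standing on the rod; its top is 186 mm above the bench (76 mm above the deck, 41 mm above the guides). At chest y = -150 mm plus the bolt's travel. Axes as the chest.
- bolt_tip (a point): Centre of the rod's leading end, 128 mm above the bench, 95 mm ahead (chest +y) of the handle pin. The rod, 14 mm in diameter and 130 mm long, runs through two dark steel guide staples on the deck, each 14 mm long in y, 34 mm wide, 35 mm high above the deck, centred at chest y = -180 and -75 mm.
- reagent_bottle: Loose amber glass bottle, 68 mm in diameter, 150 mm high, standing beside the chest's bolt end. Origin: centre of its underside.
- white_jar: Loose white plastic jar, 72 mm in diameter, 90 mm high, standing beside the chest's bolt end. Origin: centre of its underside.
- beaker: Loose glass beaker, 76 mm in diameter, 100 mm high, standing beside the chest's hinge end. Origin: centre of its underside.
Not all that is in view belongs to the job. What is shaped like the white_jar but red is not meant. What is shaped like the beaker but purple is not meant.

How it is judged:
By the outcome, as a careful person would: the job done as asked, in the order asked, and still so for the second after the job is handed in, with the robot touching nothing.
It also fails if it takes over 48 s, if anything falls off the work surface, if the arm or the gripper's body presses on something with over 40 N, if the wrist force passes 120 N, or if a joint passes its speed limit or range.

## Working session

There is one attempt and no reset: what is moved stays moved. The work goes in short steps, Python scripts to look and compute and a shell command to move; the robot and the scene stay as the last step left them, time stands still between calls to the robot, and variables do not carry over. Pictures are saved under pics/ and viewed, at most 10 in all, crops included, and the job is handed in when it is done.

```bash
mkdir -p pics; ls; cat > h.py <<'E'
import numpy as np,cv2
from cell import env,imaging,job,finder
def K(n):
    p=imaging.camera_params(n);f=210/np.tan(np.radians(p['fovy'])/2)
    return np.array([[f,0,p['cx']],[0,f,p['cy']],[0,0,1.]]),np.array(p['dist'],float),np.array(p['T'])
def ray(n,uv):
    k,d,T=K(n);u=cv2.undistortPoints(np.array([[uv]],float),k,d)[0,0]
    return T[:3,3],T[:3,:3]@np.array([u[0],u[1],1])
def atz(n,uv,z):
    o,r=ray(n,uv);return o+r*(z-o[2])/r[2]
def proj(n,P):
    k,d,T=K(n);Ti=np.linalg.inv(T)
    return cv2.projectPoints(np.array(P,float).reshape(-1,3),cv2.Rodrigues(Ti[:3,:3])[0],Ti[:3,3],k,d)[0][:,0]
E
python3 - <<'E'
from h import *
o=env.get_obs();print({k:np.round(v,3) for k,v in o.items()})
ims=[]
for n in['scene','top']:
    im=imaging.camera(n);cv2.imwrite(f'pics/{n}0.png',im[...,::-1])
    k,d,T=K(n);print(n,k[0,0],T.round(3).tolist())
    for t in['chest','lid_hinge','lid_edge','keeper','bolt_knob','bolt_tip','reagent_bottle','white_jar','beaker']:
        print(t,[(np.round(r['uv']).tolist(),round(r['p'],2)) for r in finder.spot_point(n,t)[:3]])
E
```

```text
pics
{'time_s': np.float64(0.0), 'joint_positions': array([-1.237,  0.265,  1.605, -0.   ,  1.274, -0.037]), 'joint_velocities': array([-0.001, -0.   , -0.   ,  0.   , -0.002,  0.   ]), 'effort': array([ 2.0000e-03, -5.0210e+01, -3.5687e+01,  7.3000e-02,  3.0000e-02,
       -0.0000e+00]), 'eef_pos': array([ 0.244, -0.628,  0.237]), 'tcp_rot': array([ 0.983,  0.184, -0.   , -0.001]), 'force': array([ 0.364, -0.065,  0.395]), 'wrist_torque': array([ 0.01 , -0.008,  0.028]), 'gripper_force': np.float64(0.0), 'grip_width': np.float64(1.003)}
scene 402.9109030167064 [[-0.064, 0.637, -0.768, 1.269], [0.998, 0.049, -0.043, 0.002], [0.01, -0.77, -0.638, 0.739], [0.0, 0.0, 0.0, 1.0]]
chest [([258.0, 243.0], 0.62), ([163.0, 213.0], 0.18)]
lid_hinge [([337.0, 224.0], 0.94)]
lid_edge [([282.0, 146.0], 0.8)]
keeper []
bolt_knob [([199.0, 179.0], 0.91)]
bolt_tip [([238.0, 202.0], 0.64)]
reagent_bottle [([163.0, 214.0], 0.97), ([340.0, 223.0], 0.24)]
white_jar [([118.0, 266.0], 0.87), ([100.0, 234.0], 0.85), ([144.0, 237.0], 0.73)]
beaker [([379.0, 256.0], 0.71), ([377.0, 219.0], 0.63), ([195.0, 182.0], 0.18)]
top 440.9569090895208 [[0.001, -0.998, 0.06, 0.446], [-1.0, -0.0, 0.014, -0.063], [-0.014, -0.06, -0.998, 1.26], [0.0, 0.0, 0.0, 1.0]]
chest [([295.0, 222.0], 0.78)]
lid_hinge [([226.0, 213.0], 0.63)]
lid_edge [([270.0, 208.0], 0.91)]
keeper [([264.0, 204.0], 0.58)]
bolt_knob [([357.0, 220.0], 0.54), ([265.0, 206.0], 0.44)]
bolt_tip [([316.0, 216.0], 0.48)]
reagent_bottle [([397.0, 255.0], 0.61)]
white_jar [([440.0, 219.0], 0.82), ([400.0, 215.0], 0.73), ([410.0, 178.0], 0.63)]
beaker [([186.0, 216.0], 0.81), ([185.0, 258.0], 0.59)]
```

```bash
python3 - <<'E'
from h import *
a=cv2.imread('pics/scene0.png');b=cv2.imread('pics/top0.png')
c=np.hstack([a[100:340,60:460],b[100:340,150:550]]);cv2.imwrite('pics/a.png',np.vstack([cv2.resize(a[110:310,70:430],(720,400))[:300],cv2.resize(b[130:280,150:510],(720,300))]))
kn=atz('top',[357,220],.186);ti=atz('top',[316,216],.128);hi=atz('top',[226,213],.104)
ks=atz('scene',[199,179],.186);ts=atz('scene',[238,202],.128);hs=atz('scene',[337,224],.104)
for x in(kn,ks,ti,ts,hi,hs):print(x.round(3))
for n,l in[('top',[('bottle',397,255,0),('jar',440,219,0),('jar',400,215,0),('jar',410,178,0),('bk',186,216,0),('bk',185,258,0)])]:
  for t,u,v,z in l:print(t,atz(n,[u,v],z).round(3))
E
```

```text
[ 0.511 -0.222  0.186]
[ 0.512 -0.214  0.186]
[ 0.525 -0.124  0.128]
[ 0.519 -0.123  0.128]
[0.534 0.112 0.104]
[0.554 0.115 0.104]
bottle [ 0.422 -0.364  0.   ]
jar [ 0.525 -0.492  0.   ]
jar [ 0.537 -0.374  0.   ]
jar [ 0.644 -0.406  0.   ]
bk [0.534 0.244 0.   ]
bk [0.412 0.246 0.   ]
```

View pics/a.png

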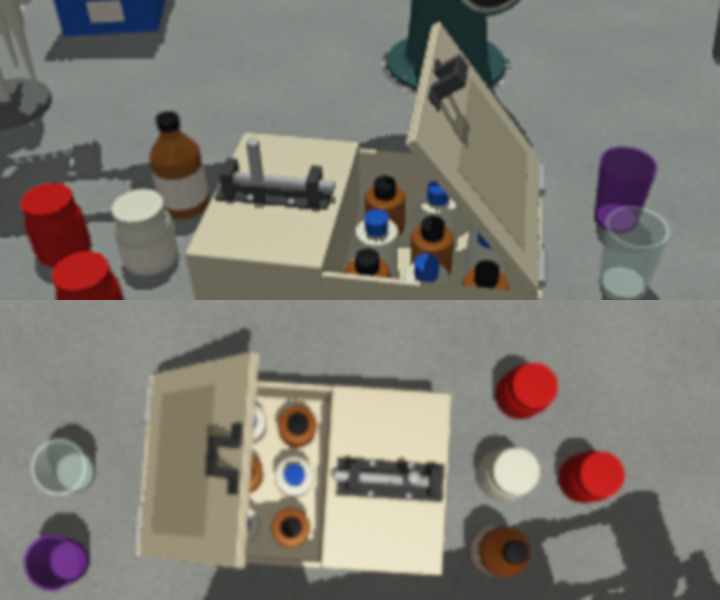

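The crop shows the chest at centre with its lid open. In the top view the white jar is at (400,215), with red look-alikes at (440,219) and (410,178). The clear beaker is at (186,216) and the purple look-alike at (185,258). The amber bottle is at (397,255). Next I fit the chest pose from both views.

```bash
cat >> h.py <<'E'
def model(p):
    x,y,a,th,t=p;R=np.array([[np.cos(a),-np.sin(a),0],[np.sin(a),np.cos(a),0],[0,0,1]])
    W=lambda q:R@np.array(q)+[x,y,0]
    c,s=np.cos(th),np.sin(th)
    L=lambda q:W([q[0],.193+q[1]*c+q[2]*s,.104-q[1]*s+q[2]*c])
    return dict(knob=W([0,-.15+t,.186]),tip=W([0,-.055+t,.128]),hinge=W([0,.193,.104]),edge=L([0,-.233,.006]),keeper=L([0,-.224,.024]),
      c1=W([.12,-.2,.11]),c2=W([-.12,-.2,.11]),c3=W([.12,-.042,.11]),c4=W([-.12,-.042,.11]))
E
python3 - <<'E'
from h import *
from scipy.optimize import least_squares
ob=[('top','knob',357,220),('top','tip',316,216),('top','hinge',226,213),('top','edge',270,208),('scene','knob',199,179),('scene','tip',238,202),('scene','hinge',337,224),('scene','edge',282,146),('top','c1',375,176),('top','c2',371,267.5),('top','c3',316,174),('top','c4',310,265)]
def f(p):
    m=model(p);return np.concatenate([proj(n,m[k])[0]-[u,v] for n,k,u,v in ob])
s=least_squares(f,[.52,-.07,-.07,.85,.005],loss='soft_l1',f_scale=2)
print(s.x.round(4))
for o,r in zip(ob,f(s.x).reshape(-1,2)):print(o,r.round(1))
for k,v in model(s.x).items():print(k,v.round(3))
np.save('p.npy',s.x)
print(env.get_obs()['tcp_rot'])
E
```

```text
[ 0.524  -0.0766 -0.071   0.9334  0.0082]
('top', 'knob', 357, 220) [-1.4 -1.2]
('top', 'tip', 316, 216) [-0.4  1.6]
('top', 'hinge', 226, 213) [-1.6 -1.3]
('top', 'edge', 270, 208) [1.4 1.2]
('scene', 'knob', 199, 179) [-2.1  0.4]
('scene', 'tip', 238, 202) [-0.2  0.4]
('scene', 'hinge', 337, 224) [-0.1 -4.5]
('scene', 'edge', 282, 146) [ 1.5 -0.2]
('top', 'c1', 375, 176) [1.  0.9]
('top', 'c2', 371, 267.5) [-0.5  0.5]
('top', 'c3', 316, 174) [ 0.4 -1.5]
('top', 'c4', 310, 265) [ 0.2 -1.2]
knob [ 0.514 -0.218  0.186]
tip [ 0.521 -0.123  0.128]
hinge [0.538 0.116 0.104]
edge [ 0.528 -0.018  0.295]
keeper [0.53  0.002 0.298]
c1 [ 0.629 -0.285  0.11 ]
c2 [ 0.39  -0.268  0.11 ]
c3 [ 0.641 -0.127  0.11 ]
c4 [ 0.401 -0.11   0.11 ]
[9.82862980e-01 1.84337632e-01 4.80343101e-06 1.48358476e-05]
```

```bash
cat >> h.py <<'E'
from scipy.spatial.transform import Rotation as Ro
def shift(W,a=None):
    o=env.get_obs();R=Ro.from_quat(o['tcp_rot']).as_matrix()
    d=1000*R.T@(np.array(W)-o['eef_pos'])
    ty=np.degrees(np.arctan2(R[1,1],R[0,1]))
    return d.round(0), None if a is None else -(np.degrees(a)-ty)
def C(p,q):
    a=p[2];return np.array([p[0]+np.cos(a)*q[0]-np.sin(a)*q[1],p[1]+np.sin(a)*q[0]+np.cos(a)*q[1],q[2]])
def lidtcp(p,th,d=.195,xo=-.06,up=0):
    c,s=np.cos(th),np.sin(th);return C(p,[xo,.193-d*c+.006*s+.009,.104+d*s+.006*c+up])
E
python3 - <<'E'
from h import *
p=np.load('p.npy')
W=lidtcp(p,p[3],up=.1);print(W,shift(W,p[2]))
E
```

```text
[0.47054227 0.01823344 0.36427947] (array([ 445., -521., -126.]), np.float64(-64.68604477322168))
```

Raise first, then traverse and turn, closing the fingers on the way.

```bash
python3 -m pendant '[0,0,-40,0,0,0,-80,0,0,0,-120,0,0,0,-140,0,25,-30,-140,-7,50,-60,-140,-14,75,-90,-140,-21,100,-120,-140,-28,125,-150,-140,-35,150,-180,-140,-42,175,-210,-140,-49,200,-235,-140,-56]' -1 10; python3 - <<'E'
from h import *
p=np.load('p.npy')
W=lidtcp(p,p[3],up=.1);print(W,shift(W,p[2]))
E
```

```text
time_s: 2.0
eef_pos: [0.3458, -0.3354, 0.379]
tcp_rot: [0.779, 0.626, 0.0, 0.0]
force: [1.2, -1.0, 1.9]
grip_width: 0.117
gripper_force: 0.0
[0.47054227 0.01823344 0.36427947] (array([372.,  46.,  15.]), np.float64(-8.358272117154907))
```

```bash
python3 -m pendant '[35,5,-5,-4,70,9,-10,-8,105,14,-10,-8,140,18,-10,-8,175,22,-10,-8,210,26,-10,-8,245,31,-10,-8,280,36,-10,-8,320,40,-5,-8,355,44,0,-8,372,46,0,-8,372,46,0,-8]'; python3 - <<'E'
from h import *
p=np.load('p.npy')
for u in(.03,.015,0):print(shift(lidtcp(p,p[3],up=u),p[2]))
for th in(.85,.75,.65,.55,.45,.35,.25,.15,.1):print(th,shift(lidtcp(p,th))[0])
im=imaging.camera('scene');cv2.imwrite('pics/s1.png',cv2.resize(im[60:310,150:450,::-1],(720,600)))
E
```

```text
time_s: 3.0
eef_pos: [0.4733, 0.0182, 0.3782]
tcp_rot: [0.734, 0.679, 0.0, -0.001]
force: [0.8, -1.1, 0.7]
grip_width: 0.003
gripper_force: 0.0
(array([-0., -3., 84.]), np.float64(-0.42292407459706194))
(array([-0., -3., 99.]), np.float64(-0.42292407459706194))
(array([ -0.,  -3., 114.]), np.float64(-0.42292407459706194))
0.85 [-13.  -3. 124.]
0.75 [-28.  -2. 137.]
0.65 [-41.  -2. 151.]
0.55 [-52.  -2. 167.]
0.45 [-62.  -2. 184.]
0.35 [-70.  -2. 202.]
0.25 [-77.  -2. 220.]
0.15 [-81.  -2. 239.]
0.1 [-83.  -2. 249.]
```

View pics/s1.png

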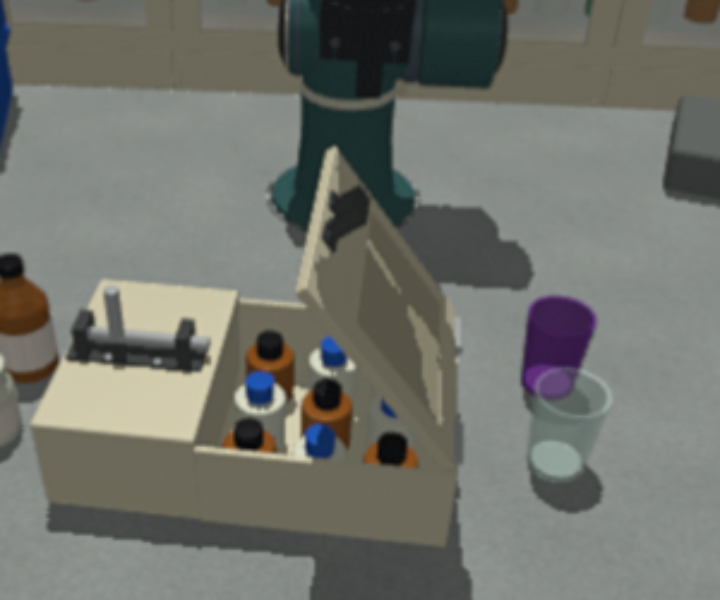

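Crop: the lid is open with nothing touching it. The gripper should be near the top edge, so I check its projection while descending to just above the lid.

```bash
python3 -m pendant '[0,-3,20,0,0,-3,40,0,0,-3,60,0,0,-3,75,0,0,-3,85,0,0,-3,85,0]'; python3 - <<'E'
from h import *
p=np.load('p.npy');o=env.get_obs()
print(proj('scene',o['eef_pos']),shift(lidtcp(p,p[3])))
im=imaging.camera('scene');cv2.imwrite('pics/s2.png',cv2.resize(im[30:280,150:450,::-1],(720,600)))
E
```

```text
time_s: 3.55
eef_pos: [0.4683, 0.0141, 0.2914]
tcp_rot: [0.736, 0.677, -0.002, -0.001]
force: [-0.2, 0.3, 0.1]
grip_width: 0.004
gripper_force: 0.0
[[298.72294181 133.91109589]] (array([ 4.,  2., 27.]), None)
```

View pics/s2.png

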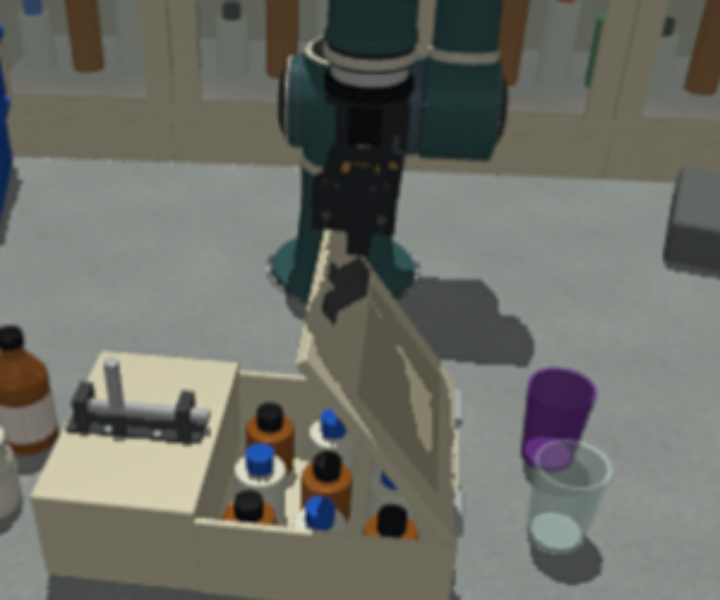

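The gripper is on the outer side of the lid, with the fingertips just above it near crop (355,250). Press gently along the lid's arc.

```bash
python3 -m pendant '[2,0,8,0,4,0,16,0,4,0,24,0,2,0,30,0,-2,0,33,0,-5,0,36,0]'; python3 -m pendant '[-4,0,3,0,-8,0,6,0,-12,0,10,0,-16,0,14,0]'
```

```text
time_s: 4.1
eef_pos: [0.4693, 0.0102, 0.2572]
tcp_rot: [0.736, 0.677, -0.0, -0.0]
force: [-0.7, 1.5, -0.0]
grip_width: 0.003
gripper_force: 0.3
time_s: 4.43
eef_pos: [0.4682, -0.0062, 0.2436]
tcp_rot: [0.736, 0.677, 0.0, 0.0]
force: [0.2, -0.3, 0.8]
grip_width: 0.005
gripper_force: 0.3
```

```bash
python3 -m pendant '[-4,0,4,0,-8,0,8,0,-11,0,12,0,-14,0,16,0]';  python3 - <<'E'
from h import *
im=imaging.camera('scene')
for t in['lid_edge','lid_hinge']:print(t,[(np.round(r['uv']).tolist(),round(r['p'],2)) for r in finder.spot_point('scene',t)[:2]])
p=np.load('p.npy')
for th in(.9,.8,.7,.6,.5,.4,.3):
    q=p.copy();q[3]=th;print(th,proj('scene',model(q)['edge'])[0].round(0),shift(lidtcp(p,th))[0])
E
```

```text
time_s: 4.77
eef_pos: [0.4669, -0.0201, 0.2273]
tcp_rot: [0.736, 0.677, -0.0, 0.0]
force: [0.6, -0.1, -0.3]
grip_width: 0.001
gripper_force: 0.2
lid_edge [([262.0, 162.0], 0.72)]
lid_hinge [([337.0, 221.0], 0.76)]
0.9 [280. 147.] [ 33.   1. -33.]
0.8 [272. 153.] [ 18.   1. -21.]
0.7 [265. 159.] [ 4.  1. -7.]
0.6 [258. 165.] [-8.  1.  8.]
0.5 [253. 172.] [-19.   2.  24.]
0.4 [248. 179.] [-28.   2.  42.]
0.3 [245. 186.] [-35.   2.  60.]
```

The lid edge is now at (262,162), about 0.65 rad, so it is following the gripper. Continue.

```bash
python3 -m pendant '[-4,0,4,0,-8,1,8,0,-12,1,13,0,-15,1,18,0,-19,1,24,0,-22,1,30,0]';python3 -m pendant '[-3,0,6,0,-6,0,12,0,-9,0,18,0,-11,0,24,0,-14,0,30,0]';  python3 - <<'E'
from h import *
im=imaging.camera('scene')
print([(np.round(r['uv']).tolist(),round(r['p'],2)) for r in finder.spot_point('scene','lid_edge')[:2]])
p=np.load('p.npy')
for th in(.5,.4,.3,.2,.1,0):
    q=p.copy();q[3]=th;print(th,proj('scene',model(q)['edge'])[0].round(0),shift(lidtcp(p,th))[0])
E
```

```text
time_s: 5.42
eef_pos: [0.466, -0.0421, 0.197]
tcp_rot: [0.736, 0.677, -0.0, -0.0]
force: [0.3, -0.6, -0.4]
grip_width: 0.004
gripper_force: 0.1
time_s: 5.83
eef_pos: [0.4648, -0.0557, 0.167]
tcp_rot: [0.736, 0.677, -0.0, -0.0]
force: [-0.3, -0.4, -1.0]
grip_width: 0.004
gripper_force: 0.0
[([242.0, 190.0], 0.94)]
0.5 [253. 172.] [ 17.   1. -36.]
0.4 [248. 179.] [  8.   1. -19.]
0.3 [245. 186.] [ 1.  1. -1.]
0.2 [243. 194.] [-4.  1. 18.]
0.1 [241. 201.] [-8.  1. 37.]
0 [241. 208.] [-10.   2.  56.]
```

It is now sinking by itself at about 0.25 rad. Rise and head for the pin with the gripper opening.

```bash
python3 -m pendant '[0,0,-30,0,0,0,-60,0,0,0,-90,0,-25,10,-105,0,-55,20,-105,0,-90,30,-105,0,-120,40,-105,0,-150,50,-105,0,-150,50,-105,0,-150,50,-105,0,-150,50,-105,0,-150,50,-105,0]' 1; python3 - <<'E'
from h import *
p=np.load('p.npy')
for n,ts in[('scene',['lid_edge','bolt_knob','bolt_tip','keeper']),('wrist',['lid_edge','bolt_knob','keeper','bolt_tip'])]:
    im=imaging.camera(n);cv2.imwrite(f'pics/{n}3.png',im[...,::-1])
    for t in ts:print(n,t,[(np.round(r['uv']).tolist(),round(r['p'],2),atz(n,r['uv'],dict(lid_edge=.11,bolt_knob=.186,keeper=.128,bolt_tip=.128)[t]).round(4)) for r in finder.spot_point(n,t)[:2]])
q=p.copy();q[3]=0;m=model(q)
for k in['edge','keeper','knob','tip']:print(k,m[k].round(4),proj('scene',m[k])[0],proj('wrist',m[k])[0])
print(shift(m['knob']+[0,0,-.035],p[2]))
a=cv2.imread('pics/scene3.png');b=cv2.imread('pics/wrist3.png')
cv2.imwrite('pics/c.png',np.vstack([cv2.resize(a[120:270,140:420],(560,300)),cv2.resize(b,(400,300))[:, :].copy() if 0 else cv2.copyMakeBorder(cv2.resize(b,(400,300)),0,0,0,160,0)]))
E
```

```text
time_s: 6.93
eef_pos: [0.5022, -0.2082, 0.2727]
tcp_rot: [0.736, 0.677, 0.0, -0.0]
force: [-0.0, -0.3, 0.5]
grip_width: 0.895
gripper_force: 0.0
scene lid_edge [([239.0, 208.0], 0.91, array([ 0.5206, -0.1217,  0.11  ]))]
scene bolt_knob [([196.0, 180.0], 0.84, array([ 0.5163, -0.2185,  0.186 ]))]
scene bolt_tip [([238.0, 204.0], 0.54, array([ 0.5269, -0.1211,  0.128 ]))]
scene keeper [([249.0, 208.0], 0.95, array([ 0.5406, -0.095 ,  0.128 ]))]
wrist lid_edge [([290.0, 94.0], 0.9, array([ 0.5245, -0.1135,  0.11  ]))]
wrist bolt_knob [([294.0, 227.0], 0.74, array([ 0.5174, -0.2209,  0.186 ]))]
wrist keeper [([289.0, 79.0], 0.81, array([ 0.5239, -0.1015,  0.128 ]))]
wrist bolt_tip [([292.0, 108.0], 0.8, array([ 0.5246, -0.126 ,  0.128 ]))]
edge [ 0.5211 -0.1165  0.11  ] [240.91182545 208.43371539] [286.47453192  97.60587809]
keeper [ 0.5218 -0.1075  0.128 ] [244.29356067 203.03343762] [287.10304742  86.38022499]
knob [ 0.5139 -0.218   0.186 ] [196.91235898 179.41152826] [289.48695238 224.26024586]
tip [ 0.5206 -0.1233  0.128 ] [237.82825814 202.42448656] [287.10925939 104.87876925]
(array([ -8.,  12., 122.]), np.float64(-0.6658809980537983))
```

View pics/c.png

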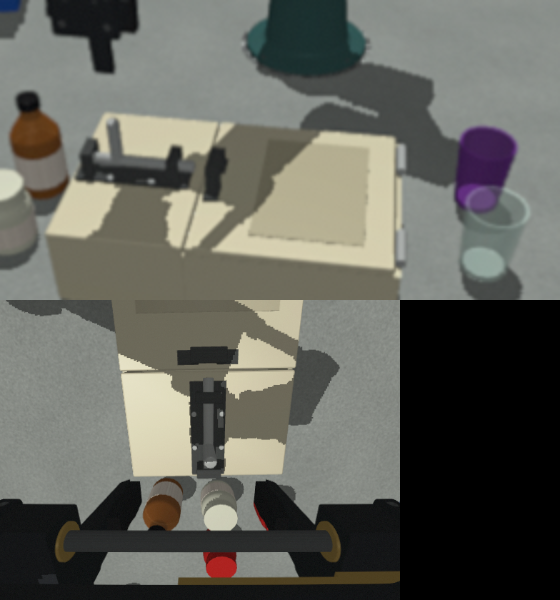

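The lid is shut flush. Its edge is at scene (239,208), which matches the model at 0 rad, and the pin lies between the open fingers at wrist (294,227). Descend on the pin and grip lightly.

```bash
python3 -m pendant '[-5,7,0,0,-10,14,15,0,-10,14,35,0,-10,14,55,0,-10,14,75,0,-10,14,95,0,-10,14,110,0,-10,14,120,0,-10,14,120,0,-10,14,120,0]' && python3 -m pendant '[0,0,0,0,0,0,0,0,0,0,0,0,0,0,0,0,0,0,0,0,0,0,0,0,0,0,0,0,0,0,0,0,0,0,0,0,0,0,0,0]' -1 10
```

```text
time_s: 8.27
eef_pos: [0.5155, -0.2205, 0.1524]
tcp_rot: [0.736, 0.677, -0.0, -0.0]
force: [0.2, 0.9, 0.1]
grip_width: 0.996
gripper_force: 0.0
time_s: 9.1
eef_pos: [0.5154, -0.2203, 0.1526]
tcp_rot: [0.736, 0.677, -0.0, -0.0]
force: [-0.4, -0.5, 0.4]
grip_width: 0.269
gripper_force: 0.0
```

```bash
python3 -m pendant '[0,0,0,0,0,0,0,0,0,0,0,0,0,0,0,0]'; python3 - <<'E'
from h import *
R=Ro.from_quat(env.get_obs()['tcp_rot']).as_matrix();print(R.round(3),[np.sin(.071),np.cos(.071)])
E
```

```text
time_s: 9.43
eef_pos: [0.5165, -0.2204, 0.1527]
tcp_rot: [0.736, 0.677, 0.001, 0.001]
force: [4.8, -0.7, -3.4]
grip_width: 0.175
gripper_force: 10.0
[[ 0.083  0.997  0.002]
 [ 0.997 -0.083 -0.   ]
 [-0.     0.002 -1.   ]] [np.float64(0.07094036320010678), np.float64(0.9974805586421406)]
```

The pin is gripped at about 16 mm width. Slide it towards the keeper.

```bash
python3 -m pendant '[4,0,0,0,8,0,0,0,12,0,0,0,16,0,0,0,20,0,0,0,24,0,0,0]' && python3 -m pendant '[3,0,0,0,6,0,0,0,9,0,0,0,12,0,0,0,15,0,0,0,18,0,0,0,18,0,0,0]'
```

```text
time_s: 9.93
eef_pos: [0.518, -0.1968, 0.1527]
tcp_rot: [0.736, 0.677, 0.0, 0.001]
force: [3.9, -2.0, -3.1]
grip_width: 0.177
gripper_force: 10.0
time_s: 10.52
eef_pos: [0.5192, -0.178, 0.1527]
tcp_rot: [0.736, 0.677, 0.0, 0.0]
force: [4.5, -0.8, -3.5]
grip_width: 0.182
gripper_force: 10.0
```

Free so far (2 N). Creep into the end stop.

```bash
python3 -m pendant '[1,0,0,0,2,0,0,0,3,0,0,0,4,0,0,0,5,0,0,0]';python3 -m pendant '[1,0,0,0,2,0,0,0,2,0,0,0]';python3 -m pendant '[1,0,0,0,2,0,0,0,2,0,0,0]';
```

```text
time_s: 10.93
eef_pos: [0.5195, -0.1737, 0.1528]
tcp_rot: [0.736, 0.677, -0.0, 0.0]
force: [5.1, -3.7, -3.4]
grip_width: 0.176
gripper_force: 10.0
time_s: 11.18
eef_pos: [0.5196, -0.1715, 0.1527]
tcp_rot: [0.736, 0.677, 0.0, 0.0]
force: [4.8, -2.6, -3.5]
grip_width: 0.175
gripper_force: 10.0
time_s: 11.43
eef_pos: [0.5198, -0.1698, 0.1527]
tcp_rot: [0.736, 0.677, -0.0, 0.0]
force: [3.9, -2.7, -4.2]
grip_width: 0.177
gripper_force: 10.0
```

```bash
python3 -m pendant '[1,0,0,0,2,0,0,0,2,0,0,0]';python3 -m pendant '[1,0,0,0,2,0,0,0,2,0,0,0]';python3 -m pendant '[1,0,0,0,2,0,0,0,2,0,0,0]'
```

```text
time_s: 11.68
eef_pos: [0.5198, -0.1697, 0.1528]
tcp_rot: [0.736, 0.677, -0.001, 0.002]
force: [3.9, -9.5, -5.5]
grip_width: 0.179
gripper_force: 10.0
time_s: 11.93
eef_pos: [0.5199, -0.1692, 0.1528]
tcp_rot: [0.735, 0.678, -0.002, 0.003]
force: [2.9, -14.4, -5.6]
grip_width: 0.177
gripper_force: 10.0
time_s: 12.18
eef_pos: [0.52, -0.1679, 0.153]
tcp_rot: [0.735, 0.678, -0.003, 0.003]
force: [2.1, -15.8, -5.3]
grip_width: 0.175
gripper_force: 10.0
```

At the end stop: the force rises to 15 N with no further travel. Back off the wind-up slightly, open and rise.

```bash
python3 -m pendant '[-2,0,0,0,-2,0,0,0]' && python3 -m pendant '[0,0,0,0,0,0,0,0,0,0,0,0,0,0,0,0,0,0,0,0,0,0,0,0,0,0,0,0]' 1 && python3 -m pendant '[0,0,-20,0,0,0,-50,0,0,0,-85,0,-10,0,-120,0,-30,0,-130,0,-60,0,-130,0,-60,0,-130,0]'; python3 - <<'E'
from h import *
p=np.load('p.npy');p[3]=0
for n in['scene','wrist']:
    im=imaging.camera(n);cv2.imwrite(f'pics/{n}4.png',im[...,::-1])
    for t in['lid_edge','bolt_knob','keeper','bolt_tip']:
        print(n,t,[(np.round(r['uv']).tolist(),round(r['p'],2),atz(n,r['uv'],dict(lid_edge=.11,bolt_knob=.186,keeper=.128,bolt_tip=.128)[t]).round(4)) for r in finder.spot_point(n,t)[:1]])
for t in(.045,.055):
    p[4]=t;m=model(p);print(t,[(k,proj('scene',m[k])[0].round(1),proj('wrist',m[k])[0].round(1)) for k in('knob','tip')])
a=cv2.imread('pics/scene4.png');b=cv2.imread('pics/wrist4.png')
cv2.imwrite('pics/d.png',np.vstack([cv2.resize(a[150:250,60:420],(720,200)),cv2.copyMakeBorder(cv2.resize(b,(533,400)),0,0,0,187,0)]))
E
```

```text
time_s: 12.35
eef_pos: [0.52, -0.168, 0.153]
tcp_rot: [0.736, 0.677, -0.001, 0.002]
force: [3.9, -9.4, -3.9]
grip_width: 0.177
gripper_force: 10.0
time_s: 12.93
eef_pos: [0.5199, -0.1652, 0.1527]
tcp_rot: [0.736, 0.677, -0.0, -0.0]
force: [0.4, 0.6, -0.6]
grip_width: 0.683
gripper_force: 0.0
time_s: 13.52
eef_pos: [0.5156, -0.2292, 0.2848]
tcp_rot: [0.736, 0.676, -0.0, 0.003]
force: [1.1, 0.1, -1.4]
grip_width: 1.003
gripper_force: 0.0
scene lid_edge [([240.0, 206.0], 0.56, array([ 0.5121, -0.1206,  0.11  ]))]
scene bolt_knob [([217.0, 180.0], 0.67, array([ 0.5127, -0.1715,  0.186 ]))]
scene keeper [([246.0, 207.0], 0.56, array([ 0.537 , -0.1007,  0.128 ]))]
scene bolt_tip [([258.0, 207.0], 0.66, array([ 0.5327, -0.0734,  0.128 ]))]
wrist lid_edge [([275.0, 78.0], 0.74, array([ 0.5238, -0.1123,  0.11  ]))]
wrist bolt_knob [([278.0, 146.0], 0.97, array([ 0.5216, -0.1696,  0.186 ]))]
wrist keeper [([276.0, 64.0], 0.75, array([ 0.5255, -0.1021,  0.128 ]))]
wrist bolt_tip [([278.0, 29.0], 0.77, array([ 0.5298, -0.0746,  0.128 ]))]
0.045 [('knob', array([212.2, 180.8]), array([272.3, 161.1])), ('tip', array([252.9, 203.8]), array([271.6,  44.6]))]
0.055 [('knob', array([216.4, 181.1]), array([272.1, 148.7])), ('tip', array([257. , 204.2]), array([271.4,  32.1]))]
```

View pics/d.png

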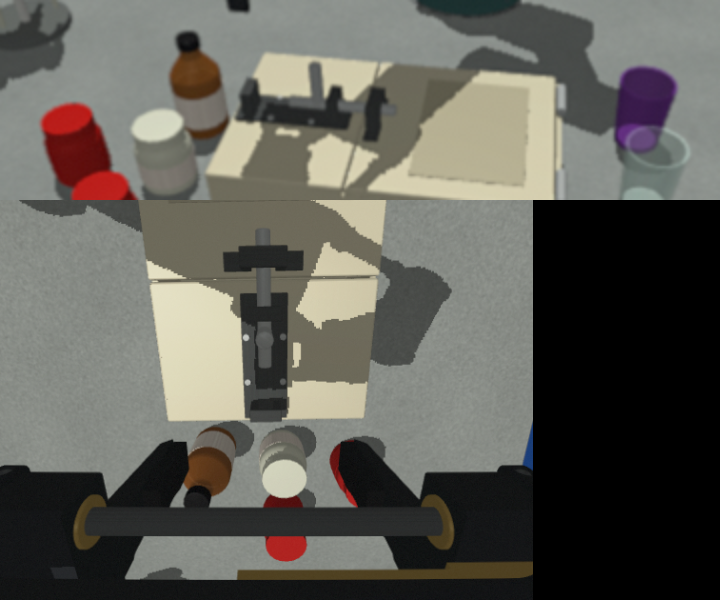

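The lid is shut. The rod passes through the keeper and its tip is at scene (258,207) and wrist (278,29), consistent with 0.055 m travel. The bottle, jar and beaker are standing where they were, and the gripper is clear.

```bash
python3 -c "
from cell import job;print(job.job_done())"
```

```text
the job is handed in; nothing more can be done
None
```

I shut the lid, slid the bolt through the keeper to its end stop and handed the job in at about 14 s; the highest wrist-force reading was about 17 N, and the bottle, jar and beaker are still standing where they were.

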